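# Push a spent lamp battery through the sprung flap of the take-back box

### The job

A spent bike-lamp battery lies on the loading ledge of the battery take-back box on the shop counter. With one finger push the box's self-closing flap inward and keep it open, and with the other finger push the battery along the ledge and over its edge so that it drops into the box while the flap is still held; do not pick the battery up, and do not shove it against the flap. Then draw back clear so that the flap springs shut, and leave everything else on the counter where it stands.

Things in the scene. Friction and masses are not known exactly. Their poses are not given: they have to be found in the camera images.
- box: Battery take-back box, fixed; clear walls, green frame, 252 long x 190 wide x 178 mm high. Origin on the counter straight below the middle of the ledge's edge; +x is the way the battery is pushed (roughly away from the robot), +y left of that, z up. Along x: ledge -115 to 0 mm, opening under the flap 0 to 105, hood 110 to 137 (178 high). Hollow inside. Nothing on it is higher than 178 mm.
- ledge_edge (a point): Middle of the straight edge of the flat aluminium loading ledge, on its surface, 120 mm above the counter; beyond it lies the opening into which the battery falls. Axes as the box. Green side cheeks (inner faces 91 mm left and right of the middle) stand 8 mm above the ledge and rise beside the flap to 58 mm above it at the hinge.
- flap_hinge (a point): Middle of the flap's hinge line (along the box's y): 105 mm beyond the ledge's edge and 55 mm above the ledge. Axes as the box.
- flap: Flat yellow steel flap with a black battery sign, 116 mm from hinge to lip, 174 mm wide, 4 mm thick. Shut, it slopes at 27.6 degrees from the hinge (far, high) down to its lip at the ledge's edge (near, level with the ledge). It swings inward, the lip going down and away into the box. Open to the sky, so fingers pointing down can push it. Origin on the hinge line; axes as the box when shut.
- flap_angle (a joint): Opening angle of the flap in rad: 0 shut, 1.05 fully open (hanging almost straight down). Springs shut by itself: about 0.15 N m to start opening, 0.37 N m fully open, so some 3 to 10 N at a finger.
- battery_center (a point): Centre of the battery: black rounded block with an orange band, 38 (x) x 64 (y) x 22 mm high (z), 80 to 150 g. Lies flat on the ledge, long side roughly along the edge: centre 45 to 62 mm before the edge, up to 30 mm off the ledge's middle, turned up to 0.25 rad. Its axes are the block's (parallel to the box's when not turned). It slides when pushed.
- mug_blue: Blue mug, 80 mm across, 85 high, to the left of the box (175 to 200 mm from the ledge's edge middle). Origin at the centre of its foot. Leave alone.
- bell: Brass bicycle bell, 54 mm across, 36 high, standing to the right of the box. Origin at the centre of its foot. Leave alone.
- mug_white: White mug, 84 mm across, 90 high, out at one side of the counter. Origin at the centre of its foot. Leave alone.
- mug_green: Green mug, 86 mm across, 80 high, out at one side of the counter. Origin at the centre of its foot. Leave alone.
- cup_red: Red cup, 82 mm across, 85 high, out at one side of the counter. Origin at the centre of its foot. Leave alone.
- lamp_box: Carton with a lamp, 70 x 100 x 45 mm high, on the left. Origin at the centre of its foot. Leave alone.
- coffee_pot: Glass coffee pot with a red lid and handle on a black warming plate at the far left, 168 mm high. Origin at the centre of its foot. Leave alone.
Things that resemble listed ones, but are neither listed nor needed, are in the scene too. Of the things shaped like the part that bears battery_center, the black one is meant.

How it is judged:
By the outcome, as a careful person would: the job done as asked, in the order asked, and still so for the second after the job is handed in, with the robot touching nothing.
It also fails if it takes over 38 s, if anything falls off the work surface, if the arm or the gripper's body presses on something with over 40 N, if the wrist force passes 120 N, or if a joint passes its speed limit or range.

### The arm

A 6-joint arm with a two-finger parallel gripper is mounted at the origin on the work surface. World frame = base frame: x ahead of the robot, y to its left, z up, the work surface at z = 0. Lengths are in m, angles in degrees, forces in N, time in s.
With the tool pointing down it reaches from about 0.35 to 0.875 m from the base axis. Payload 4.2 kg.
Tool frame: the origin (TCP) lies midway between the tips of the shut fingers; the grasp point (between the pads) lies 19 mm behind it; z points along the fingers, y is the line along which they close (so a half turn about z gives the same grasp; the last joint's range is limited). The gripper opens to 87 mm and grips with 3 to 60 N. Pads are 19 mm wide; open, the fingers measure 117 mm over their backs; the gripper's body (75 mm by 190 mm) begins 51 mm behind the grasp point.
Start: joints at [-55.485, 22.042, 0.453, 0, -68.411, -14.817], TCP at [0.211, -0.588, 0.223] pointing down, gripper open.
Joint ranges: [-179.83, 179.83], [-69.29, 118.12], [-61.27, 80.66], [-181.25, 117.63], [-171.15, -9.14], [-177.46, 177.46]. Speed limits (degrees/s): [159.86, 159.86, 180, 180, 180, 180].

### API

Orientations are given as a 3x3 rotation matrix whose columns are the frame's x, y, z axes.
In Python, from station import r, cams gives the robot as it stands.
- The arm moves only by the tool play_rows, never from a script. Its argument "commands" is text: rows parted by semicolons, each of 6 numbers parted by spaces: the shift along the world's x, y, z normalised to -1 to 1, where 1 is 30 mm, then the turn, a rotation vector about the world's x, y, z normalised to -1 to 1, where 1 is 0.15 rad. A call has 1 to 20 rows; each row shifts and turns the commanded pose from where the row before left it; what a row does not reach is not made up. A row lasts 1/10 s, in which the tool goes at most 50 mm and 8.59 degrees, less where a joint would pass 70% of its speed; a pose out of reach is approached as far as the arm can. A call with a number of a shift or a turn outside -1 to 1 is refused whole. A call with a gripper value outside its range is refused whole. "grip" is the finger opening in mm, from 0 to 87, set as the call begins (left out, the last holds). The fingers move at their own pace and stop on an object; the grip force is fixed at half the most. Time passes only in rows, so rows that do not move let the fingers close. It gives the time, the measured TCP pose, the force, the opening and the grip force at its end, in the units of the state.
- r.sense(): the state, without advancing time (a new reading comes with each control period).
- cams.capture(name): name is "side" or "top" or "wrist"; returns (picture, depth): 400x640x3 uint8, blue, green, red; 400x640 float32, m along the optical axis (not along the pixel's ray), 0 where there is no reading.
- cams.camera_info(name): a dict with "mtx" (3x3 intrinsics, pixels), "R" (3x3) and "t" (3): a world point X has camera coordinates R X + t. Camera axes: x right, y down, z forward; pixel columns grow to the right and rows downward; lengths in m; the calibration is good to about 2 mm. A picture is of the moment at which its call begins: read the wrist's pose just before it. camera_info takes no time and is no camera call; for the wrist camera it gives the pose at the moment of the call.
- r.finish_job(): hands the job in; it is judged then, once.
The state is a dict: "time_s": time; "joints": joint angles; "joint_velocities": joint speeds; "effort": joint torques, N m; "tcp_pos": TCP position; "ee_rot": TCP orientation; "wrist_force": force on the tool from outside, world axes, zero at the start; "moment": the same for the moment, N m; "gripper_width": opening from 0.0 (shut) to 1.0 (fully open); "gripper_force": force on a finger pad.
Only numpy, scipy, OpenCV 4.12 (cv2) and the standard library are available. Lean on these libraries where they do the work, as an engineer would, in place of code of your own. Each camera call takes 0.05 s, during which the arm holds its last target. There are 200 camera calls.

## Working session

There is one attempt and no reset: what is moved stays moved. The work goes in short steps, Python scripts to look and compute and a tool call to move; the robot and the scene stay as the last step left them, time stands still between calls to the robot, and variables do not carry over. Pictures are saved under pics/ and viewed, at most 10 in all, crops included, and the job is handed in when it is done.

Besides the shell and the picture viewer there is one more tool, called after ">>>" by a JSON object that holds its "fn" and its "kwargs". play_rows: Moves the arm, as the interface text tells. Scaled input: -1 to 1 covers 30 mm each way for a shift and 0.15 rad each way for a turn. Its arguments: {"type":"object","properties":{"commands":{"type":"string"},"grip":{"type":"number"}},"required":["commands"]}

```bash
mkdir -p pics
python3 - <<'E'
from station import r,cams
import cv2,numpy as np
for n in("top","side"):
    p,d=cams.capture(n); cv2.imwrite(f"pics/{n}0.png",p); np.save(f"{n}_d.npy",d)
    i=cams.camera_info(n); np.savez(f"{n}_i.npz",**i); print(n,(-i["R"].T@i["t"]).round(3),i["R"].round(2).tolist())
s=r.sense();print(s["time_s"],s["ee_rot"],s["gripper_width"])
E
```

```text
top [ 0.279 -0.01   1.378] [[-0.02, -1.0, -0.02], [-0.98, 0.02, -0.17], [0.17, 0.02, -0.98]]
side [0.35  0.912 1.067] [[-0.99, -0.14, -0.02], [-0.08, 0.69, -0.72], [0.11, -0.71, -0.7]]
0.1 [[-9.41514973e-01 -3.36970240e-01 -7.83099771e-04]
 [-3.36971132e-01  9.41513143e-01  1.85966864e-03]
 [ 1.10645738e-04  2.01478788e-03 -9.99997964e-01]] 1.0021272348012735
```

View pics/top0.png

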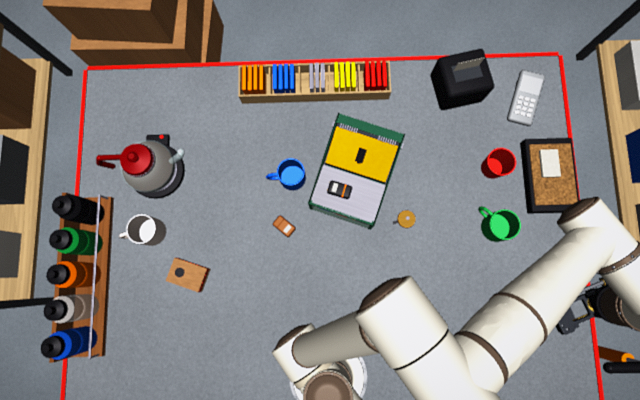

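View pics/side0.png

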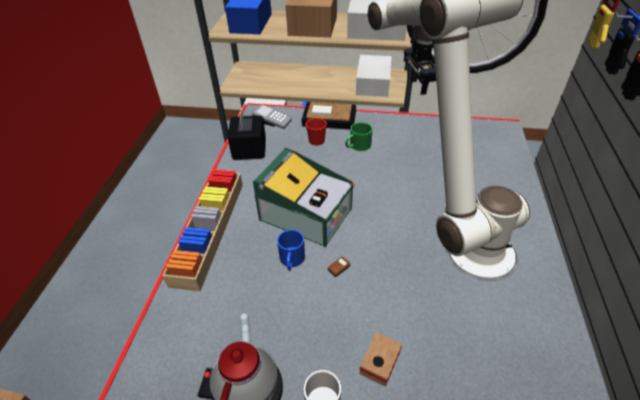

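The top view shows the box around (357,170), with the yellow flap above the grey ledge and the black battery at about (340,189). The orange block at (284,226) is a decoy. The side view agrees. Next I measure the flap and the battery.

```bash
cat > h.py <<'E'
import numpy as np,cv2
def ray(n,uv,z,i=None):
    i=i or np.load(f"{n}_i.npz"); R,t,K=i["R"],i["t"],i["mtx"]
    c=-R.T@t; d=np.c_[np.atleast_2d(uv),np.ones(len(np.atleast_2d(uv)))]@np.linalg.inv(K).T@R
    return c+d*((z-c[2])/d[:,2])[:,None]
E
python3 - <<'E'
from h import *
p=cv2.imread("pics/top0.png"); h=cv2.cvtColor(p,cv2.COLOR_BGR2HSV)
roi=np.zeros(p.shape[:2],np.uint8); roi[105:235,300:410]=255
m=cv2.inRange(h,(20,120,80),(35,255,255))&roi
c=max(cv2.findContours(m,0,2)[0],key=cv2.contourArea)
q=cv2.approxPolyDP(c,5,True)[:,0]; print(q.tolist())
q=q[np.argsort(q[:,1])].astype(float)
print("hinge",ray("top",q[:2],.177).round(4).tolist()); L=ray("top",q[2:4],.121);print("lip",L.round(4).tolist())
roi2=np.zeros_like(roi); roi2[175:205,322:356]=255
b=((h[...,2]<90)|((h[...,1]>110)&(h[...,0]<20))).astype(np.uint8)*255&roi2
c=max(cv2.findContours(b,0,2)[0],key=cv2.contourArea); rc=cv2.minAreaRect(c); print(rc)
B=ray("top",cv2.boxPoints(rc),.142); print(B.round(4).tolist(),B.mean(0))
cv2.imwrite("pics/crop0.png",cv2.resize(p[105:235,290:420],None,fx=4.5,fy=4.5,interpolation=cv2.INTER_CUBIC))
E
```

```text
[[336, 126], [325, 162], [384, 182], [397, 146]]
hinge [[0.6793, -0.0421, 0.177], [0.6189, -0.2033, 0.177]]
lip [[0.5942, -0.01, 0.121], [0.5331, -0.1714, 0.121]]
((339.20751953125, 189.27357482910156), (22.527128219604492, 13.323973655700684), 15.945395469665527)
[[0.5036, -0.0122, 0.142], [0.5388, -0.023, 0.142], [0.5201, -0.0813, 0.142], [0.4851, -0.0702, 0.142]] [ 0.51189693 -0.04667739  0.142     ]
```

View pics/crop0.png

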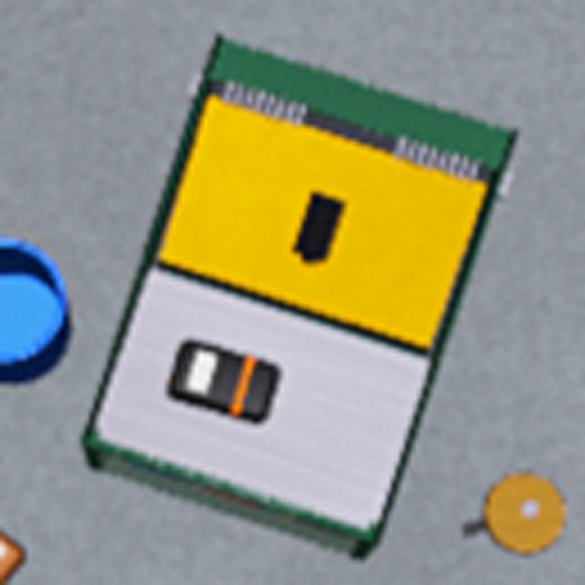

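The crop confirms the measurement. The battery lies almost square to the edge at about box (-62,+23) mm, and the box is yawed about -20.7°. I'll move to a hover with the tool's y axis along box x.

>>> {"fn": "play_rows", "kwargs": {"commands": "0.53 0.89 0.083 0 0 0.289;0.53 0.89 0.083 0 0 0.289;0.53 0.89 0.083 0 0 0.289;0.53 0.89 0.083 0 0 0.289;0.53 0.89 0.083 0 0 0.289;0.53 0.89 0.083 0 0 0.289;0.53 0.89 0.083 0 0 0.289;0.53 0.89 0.083 0 0 0.289;0.53 0.89 0.083 0 0 0.289;0.53 0.89 0.083 0 0 0.289;0.53 0.89 0.083 0 0 0.289;0.53 0.89 0.083 0 0 0.289;0.53 0.89 0.083 0 0 0.289;0.53 0.89 0.083 0 0 0.289;0.53 0.89 0.083 0 0 0.289;0.53 0.89 0.083 0 0 0.289;0.53 0.89 0.083 0 0 0.289;0.53 0.89 0.083 0 0 0.289;0.53 0.89 0.083 0 0 0.289;0.53 0.89 0.083 0 0 0.289", "grip": 87}}

```text
time_s: 2.1
tcp_pos: [0.5289, -0.0532, 0.2721]
ee_rot: [[-0.351, -0.937, -0.001], [-0.937, 0.351, 0.0], [0.0, 0.001, -1.0]]
wrist_force: [1.1, -0.1, 0.2]
gripper_width: 1.004
gripper_force: 0.0
```

Run:
```python
from station import r,cams
import cv2,numpy as np
s=r.sense(); i=cams.camera_info("wrist"); p,d=cams.capture("wrist"); cv2.imwrite("pics/w1.png",p); np.savez("w_i.npz",**i); np.save("w_d.npy",d)
print(s["time_s"],s["tcp_pos"],s["ee_rot"],s["joints"],(-i["R"].T@i["t"]).round(3))
```

```text
2.1 [ 0.52885875 -0.05317131  0.27205629] [[-3.50507884e-01 -9.36559359e-01 -8.88705682e-04]
 [-9.36559744e-01  3.50507979e-01  5.23663724e-05]
 [ 2.62454216e-04  8.50680793e-04 -9.99999604e-01]] [ 1.17470592e+01  1.10353564e+01 -7.84611502e+00 -1.40567113e-02
 -7.11677709e+01 -3.22609058e+01] [ 0.501 -0.131  0.435]
```

View pics/w1.png

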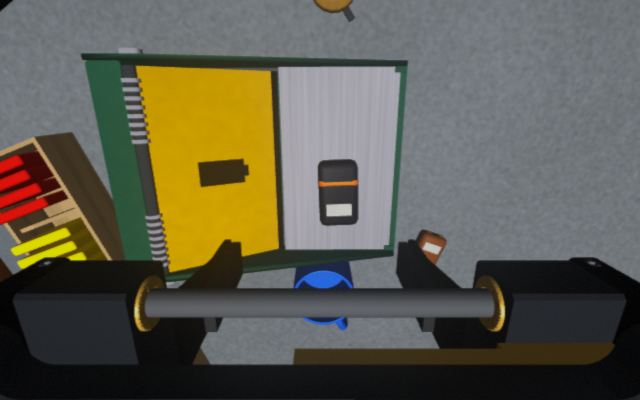

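The wrist view shows the battery at about (338,192), the ledge edge near column 280, the flap to its left and the fingers at the bottom. I'll refine the positions from this picture.

Run:
```python
from h import *
p=cv2.imread("pics/w1.png"); h=cv2.cvtColor(p,cv2.COLOR_BGR2HSV)
def big(m,x0,x1,y0,y1):
    k=np.zeros_like(m);k[y0:y1,x0:x1]=m[y0:y1,x0:x1]
    return max(cv2.findContours(k,0,2)[0],key=cv2.contourArea)[:,0].astype(float)
c=big(cv2.inRange(h,(0,0,120),(180,60,255)),278,400,60,252)
rows=np.arange(90,236,4)
E=np.array([[c[abs(c[:,1]-y)<1.5][:,0].min(),y] for y in rows]); W=ray("w",E,.12)
Bk=ray("w",np.array([[c[abs(c[:,1]-y)<1.5][:,0].max(),y] for y in rows]),.12)
v=cv2.fitLine(W[:,:2].astype(np.float32),cv2.DIST_HUBER,0,.01,.01).ravel(); ey=v[:2]*np.sign(v[1]); ex=np.array([ey[1],-ey[0]])
e0=v[2:]; print("ey",ey,"yaw",np.degrees(np.arctan2(ex[1],ex[0])),"ledge len",((Bk[:,:2]-e0)@ex).mean())
yc=ray("w",c,.12)[:,:2]@ey; print("ledge y",yc.min(),yc.max()); ym=(yc.min()+yc.max())/2
O=e0+(ym-e0@ey)*ey; print("edge mid O",O)
b=big(255-cv2.inRange(h,(0,0,120),(180,60,255)),300,372,145,240)
rc=cv2.minAreaRect(b.astype(np.float32)); P=ray("w",cv2.boxPoints(rc),.138)[:,:2]
print("batt px",rc,"box coords mm",((P-O)@np.c_[ex,ey]*1e3).round(1).tolist(),"ctr",(P.mean(0)-O)@np.c_[ex,ey])
from station import r
t=r.sense()["tcp_pos"][:2]; print("tcp box",(t-O)@np.c_[ex,ey])
```

```text
Traceback (most recent call last):
ValueError: zero-size array to reduction operation minimum which has no identity
```

Run:
```python
from h import *
p=cv2.imread("pics/w1.png"); h=cv2.cvtColor(p,cv2.COLOR_BGR2HSV)
def big(m,x0,x1,y0,y1):
    k=np.zeros_like(m);k[y0:y1,x0:x1]=m[y0:y1,x0:x1]
    return max(cv2.findContours(k,0,1)[0],key=cv2.contourArea)[:,0].astype(float)
c=big(cv2.inRange(h,(0,0,120),(180,60,255)),278,400,60,252)
rows=np.arange(90,236,4)
E=np.array([[c[abs(c[:,1]-y)<1.5][:,0].min(),y] for y in rows]); W=ray("w",E,.12)
Bk=ray("w",np.array([[c[abs(c[:,1]-y)<1.5][:,0].max(),y] for y in rows]),.12)
v=cv2.fitLine(W[:,:2].astype(np.float32),cv2.DIST_HUBER,0,.01,.01).ravel(); ey=v[:2]*np.sign(v[1]); ex=np.array([ey[1],-ey[0]])
e0=v[2:]; print("ey",ey,"yaw",np.degrees(np.arctan2(ex[1],ex[0])),"ledge len",((Bk[:,:2]-e0)@ex).mean())
yc=ray("w",c,.12)[:,:2]@ey; print("ledge y",yc.min(),yc.max()); ym=(yc.min()+yc.max())/2
O=e0+(ym-e0@ey)*ey; print("edge mid O",O)
b=big(255-cv2.inRange(h,(0,0,120),(180,60,255)),300,372,145,240)
rc=cv2.minAreaRect(b.astype(np.float32)); P=ray("w",cv2.boxPoints(rc),.138)[:,:2]
print("batt px",rc,"box coords mm",((P-O)@np.c_[ex,ey]*1e3).round(1).tolist(),"ctr",(P.mean(0)-O)@np.c_[ex,ey])
from station import r
t=r.sense()["tcp_pos"][:2]; print("tcp box",(t-O)@np.c_[ex,ey])
```

```text
ey [0.34675434 0.937956  ] yaw -20.288923 ledge len -0.1109121103518993
ledge y 0.021205010572827556 0.202205295663039
edge mid O [ 0.55718023 -0.08689055]
batt px ((337.5, 192.0), (66.0, 39.0), 90.0) box coords mm [[-35.9, -9.5], [-72.2, -9.3], [-74.4, 56.6], [-35.6, 56.5]] ctr [-0.05453791  0.02356431]
tcp box [-0.03665829  0.02532179]
```

>>> {"fn": "play_rows", "kwargs": {"commands": "0 0 -1 0 0 0;0 0 -1 0 0 0;0 0 -1 0 0 0;0 0 -0.9 0 0 0;0 0 -0.4 0 0 0;0 0 -0.3 0 0 0;0 0 -0.3 0 0 0;0 0 0 0 0 0"}}

```text
time_s: 2.95
tcp_pos: [0.5288, -0.0543, 0.1253]
ee_rot: [[-0.352, -0.936, -0.0], [-0.936, 0.352, 0.0], [-0.0, 0.0, -1.0]]
wrist_force: [-0.9, 0.7, 0.7]
gripper_width: 1.001
gripper_force: 0.8
```

Run:
```python
from station import r,cams
import cv2,numpy as np
p,d=cams.capture("wrist"); q,_=cams.capture("side")
z=cv2.resize(q[130:260,230:380],(460,400),interpolation=cv2.INTER_CUBIC)
cv2.imwrite("pics/w2.png",cv2.resize(np.hstack([p,z]),(800,291)))
s=r.sense();print(s["tcp_pos"],s["wrist_force"])
```

```text
[ 0.5286115  -0.05429579  0.12592465] [-1.01498921  1.3494352   0.74828289]
```

View pics/w2.png

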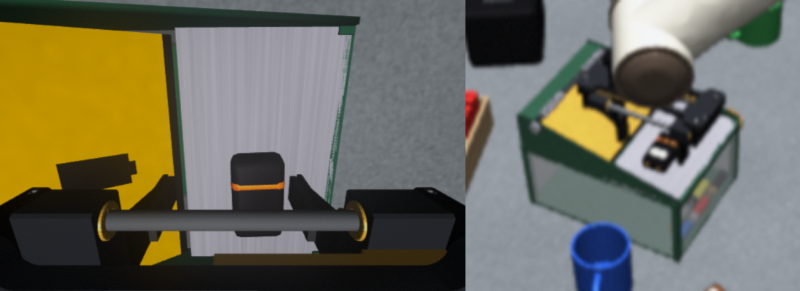

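The picture shows the front finger on the flap at (155,205) and the rear finger just behind the battery at (305,200). Now I push along box x.

>>> {"fn": "play_rows", "kwargs": {"commands": "0.188 -0.069 0 0 0 0;0.188 -0.069 0 0 0 0;0.188 -0.069 0 0 0 0;0.188 -0.069 0 0 0 0;0.188 -0.069 0 0 0 0;0.188 -0.069 0 0 0 0;0.188 -0.069 0 0 0 0;0.188 -0.069 0 0 0 0;0.188 -0.069 0 0 0 0;0.188 -0.069 0 0 0 0;0.188 -0.069 0 0 0 0;0.188 -0.069 0 0 0 0;0 0 0 0 0 0;0 0 0 0 0 0"}}

```text
time_s: 4.45
tcp_pos: [0.5944, -0.0793, 0.1237]
ee_rot: [[-0.353, -0.936, -0.006], [-0.936, 0.353, 0.0], [0.002, 0.006, -1.0]]
wrist_force: [-6.1, 3.0, -0.8]
gripper_width: 1.004
gripper_force: 2.9
```

Run:
```python
from station import r,cams
import cv2,numpy as np
p,d=cams.capture("wrist"); q,_=cams.capture("side")
z=cv2.resize(q[130:260,230:380],(460,400),interpolation=cv2.INTER_CUBIC)
cv2.imwrite("pics/w3.png",cv2.resize(np.hstack([p,z]),(800,291)))
s=r.sense();print(s["tcp_pos"],s["wrist_force"])
```

```text
[ 0.59426602 -0.07929858  0.12373384] [-6.8795844   2.15644023 -1.25257267]
```

View pics/w3.png

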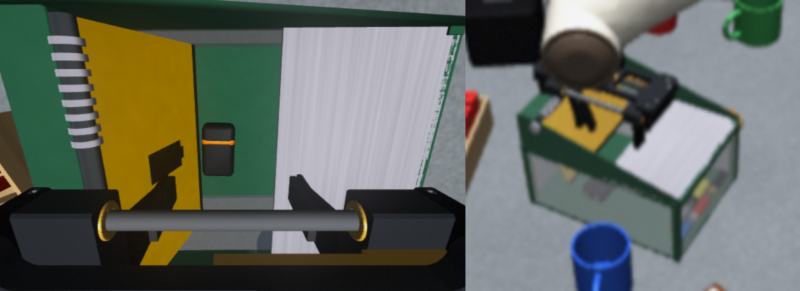

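The battery lies on the box floor at (218,148) with the flap still held open. I'll draw back and then lift.

>>> {"fn": "play_rows", "kwargs": {"commands": "-0.34 0.125 0 0 0 0;-0.34 0.125 0 0 0 0;-0.34 0.125 0 0 0 0;-0.34 0.125 0 0 0 0;-0.34 0.125 0 0 0 0;-0.34 0.125 0.1 0 0 0;0 0 0.4 0 0 0;0 0 0.6 0 0 0;0 0 1 0 0 0;0 0 1 0 0 0;0 0 1 0 0 0;0 0 1 0 0 0;0 0 0.6 0 0 0;0 0 0 0 0 0;0 0 0 0 0 0;0 0 0 0 0 0"}}

```text
time_s: 6.15
tcp_pos: [0.5344, -0.0567, 0.295]
ee_rot: [[-0.352, -0.936, -0.003], [-0.936, 0.352, -0.0], [0.001, 0.003, -1.0]]
wrist_force: [-0.2, -0.4, -0.8]
gripper_width: 1.003
gripper_force: 0.0
```

Run:
```python
from station import r,cams
import cv2,numpy as np
p,d=cams.capture("wrist"); q,_=cams.capture("side")
z=cv2.resize(q[130:260,230:380],(460,400),interpolation=cv2.INTER_CUBIC)
cv2.imwrite("pics/w4.png",cv2.resize(np.hstack([p,z]),(800,291)))
s=r.sense();print(s["time_s"],s["tcp_pos"],s["wrist_force"])
```

```text
6.25 [ 0.53460278 -0.05679053  0.29500149] [ 0.47482901 -0.11585682 -0.68282069]
```

View pics/w4.png

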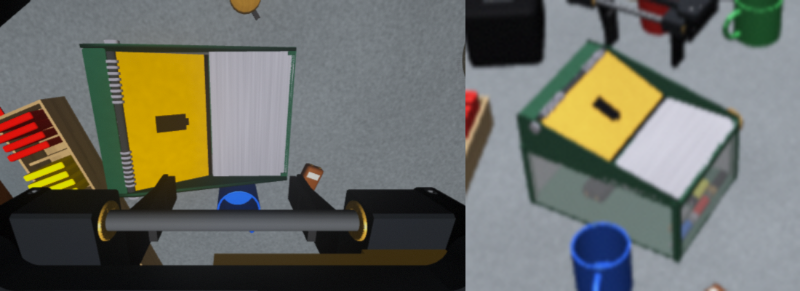

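The flap is shut, the ledge is empty, the battery shows through the clear wall at (598,190), and the arm is clear.

```bash
python3 -c "
from station import r
print(r.finish_job())"
```

```text
the job is handed in; nothing more can be done
None
```

The battery dropped into the box while the flap was held open, the flap then sprang shut, and I handed the job in with the arm clear, after about 6.3 s of the 38 s allowed; I saw nothing else moved.

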